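Knock a pressed tea brick out of its mould

ROBOT

A 7-joint arm with a two-finger parallel gripper is mounted at the origin on the work surface. World frame = base frame: x ahead of the robot, y to its left, z up, the work surface at z = 0. Lengths are in m, angles in rad, forces in N, time in s.
With the tool pointing down it reaches from about 0.35 to 0.9 m from the base axis. Payload 8.1 kg.
Tool frame: the origin (TCP) lies midway between the tips of the shut fingers; the grasp point (between the pads) lies 19 mm behind it; z points along the fingers, y is the direction in which the jaws open and shut (so a half turn about z gives the same grasp; the last joint's range is limited). The gripper opens to 92 mm and grips with 3 to 60 N. Pads are 19 mm wide; open, the fingers measure 130 mm over their backs; the gripper's body (75 mm by 190 mm) begins 47 mm behind the grasp point.
Start: joints at [-1.388, 0.434, 0.025, 1.573, -0.012, 1.134, -0.075], TCP at [0.176, 0.6, 0.227] pointing down, gripper open.
Joint ranges: [-2.62, 2.62], [-0.44, 2.09], [-1.27, 1.32], [0.08, 2.57], [-1.32, 4.46], [0.12, 2], [-2.74, 2.74]. Speed limits (rad/s): [2.22, 2.22, 3.01, 3.01, 3.14, 3.14, 3.14].

INTERFACE

Orientations are given as a rotation vector (axis times angle).
In Python, from cell import arm gives the robot as it stands. The module is installed in compiled form; this text tells all that it offers.
- The arm moves only by the tool jog_arm, never from a script. Its argument "increments" is a list of rows, each an object with "slide": the shift along the tool's x, y, z in mm, a list of three; "roll": the turn about the tool's z in rad; "gripper": the opening, from 0 (shut) to 1 (fully open). In form: [{"slide": [x, y, z], "roll": roll, "gripper": gripper}, ...]. A call has exactly 10 rows; each row is the pose to reach, as a shift and turn from the pose commanded when the call began, along the tool's axes at that moment; what a row does not reach only later rows make up. A row lasts 1/12 s, in which the tool goes at most 41.7 mm and 7.16 degrees, less where a joint would pass 70% of its speed; a pose out of reach is approached as far as the arm can. A call with a gripper value outside its range is refused whole. The fingers move at their own pace and stop on an object; "newtons" is the grip in N (left out, the last holds). Time passes only in rows, so rows that repeat a pose let the fingers close, or fill a call up. It gives the time, the measured TCP pose, the force and the opening at its end, in the units of the state.
- arm.observe(): the state, without advancing time (a new reading comes with each control period).
- arm.get_image(name): name is "scene" or "top"; returns a dict with "frame" (420x560x3 uint8, blue, green, red), "depth" (420x560 float32, m along the optical axis (not along the pixel's ray), 0 where there is no reading), "intrinsics" (3x3 intrinsics, pixels), "R" (3x3) and "t" (3): a world point X has camera coordinates R X + t. Camera axes: x right, y down, z forward; pixel columns grow to the right and rows downward; lengths in m; the calibration is good to about 2 mm. A picture is of the moment at which its call begins.
- arm.sign_off(): hands the job in, once; it reports no verdict.
The state is a dict: "clock": time; "joints": joint angles; "dq": joint speeds; "joint_efforts": joint torques, N m; "position": TCP position; "ee_rot": TCP orientation; "force": force on the tool from outside, world axes, zero at the start; "ft_torque": the same for the moment, N m; "width": opening from 0.0 (shut) to 1.0 (fully open).
Only numpy, scipy, OpenCV 4.12 (cv2) and the standard library are available. Lean on these libraries where they do the work, as an engineer would, in place of code of your own. Each camera call takes 0.05 s, during which the arm holds its last target.

TASK

Slide the catch tray fully home under the mould. Then take the wooden mallet and, with a brisk blow of its head and not with the fingers, strike the sprung plunger right down so that the tea brick is knocked out of the mould into the tray. Finally stand the mallet back upright on its cork mat, head down, without disturbing the cups and bowls.

Things in the scene. Friction and masses are not known exactly. Their poses are not given: they have to be found in the camera images.
- stand: Aluminium knock-out stand fixed to the table; origin on the table (z = 0) under the plunger axis, x from the tray's front side towards the back, y to the left, z up. Two side plates at y = +-62 to +-74 mm (50 mm long in x, 130 mm high) carry a mould (100 x 124 mm outside, z 64 to 95 mm) and over it a bridge (36 x 148 mm, top at z = 130 mm) that guides the plunger. The stand's front (-x) faces roughly towards the robot. It may be on the left or on the right of the table.
- plunger_top (a point): Centre of the flat top of the plunger's round steel head, 48 mm across and 15 mm thick, 200 mm above the table at rest, on the stand's z axis; it moves with the plunger. The head is what the mallet strikes, straight down.
- plunger (a joint): Travel of the plunger in m: 0 at rest (up), grows as it goes down, stop at 0.046. It springs back up by itself; the spring takes 4 to 7 N, the brick's retaining flaps some 8 N more. A stroke of about 40 mm or more frees the brick, a shorter one can leave it stuck part way (strike again). It is to be struck, not pressed: the plunger has to go down at more than 0.08 m/s, so bring the mallet down at about 0.15 to 0.3 m/s.
- tray (a joint): How far the white catch tray stands out of the stand towards the stand's -x, in m: 0 is fully home, 0.08 fully out. It runs on slides, pushed with about 2 N, and stays where it is left.
- tray_push (a point): Middle of the outer (-x) face of the tray's upright front plate, which is 80 mm wide, 8 mm thick, from 8 to 34 mm above the table; this point is 21 mm above the table. With the tray home it lies 120 mm in front of the stand's origin. Push it along the stand's +x.
- tray_in (a point): Centre of the tray's inner floor, 7 mm above the table. Inside it measures 142 (x) by 100 (y) mm, walls 22 mm high; axes as the stand's.
- brick: Dark brown pressed tea brick, 80 (x) x 60 (y) x 22 mm, about 0.22 kg, origin at the centre of its underside. It starts in the mould, long side along the stand's x, underside 66 mm above the table, held by two sprung flaps; the plunger's foot hangs 3 mm above it.
- brick_center (a point): Centre of the tea brick.
- mallet: Wooden mallet, about 0.3 kg. Head: a block 48 x 48 mm and 80 mm high, standing on its striking face. Handle: level, square 24 x 24 mm, from the head along the mallet's -x to 174 mm from the origin, its axis 42 mm above the face. Origin at the centre of the striking (lower) face, z up. It starts standing head down on the cork mat with the handle pointing roughly towards the robot.
- mallet_face (a point): Centre of the mallet's lower striking face (same as the mallet's origin).
- mallet_grip (a point): Point on the axis of the mallet's handle, 60 mm from the head's axis and 42 mm above the striking face; grip the handle here or nearer the head.
- mat: Cork mat fixed on the table, 130 x 130 mm and 4 mm thick, origin at the centre of its underside: the mallet's place.
- mug: White ceramic mug, 68 mm across, 70 mm high, loose, at the far middle of the table; origin at the centre of its underside. Leave alone.
- bowl_l: White ceramic tasting bowl, 90 mm across, 52 mm high, loose, at the left; leave alone.
- bowl_r: White ceramic tasting bowl, 90 mm across, 52 mm high, loose, at the right; leave alone.
Mind the look-alikes: they are no part of the job. Of the things that look like the stand, the smaller one is meant.

How it is judged:
On the way, in this order (a step that is already met when the one before it is completed fails the run):
1. the tray is home (within 8 mm) with the brick still in the mould (value of joint tray below 0.008 m and z of brick_center in the frame of stand above 0.07 m), for 0.1 s.
2. with the mallet head on it, the plunger is struck down at more than 0.08 m/s (value of joint plunger above 0.004 m and velocity of joint plunger above 0.08 m/s and horizontal distance between mallet_face and plunger_top below 0.045 m).
3. the brick lies in the tray and the plunger has sprung back up (z of brick_center in the frame of tray_in below 0.034 m and horizontal distance between brick_center and tray_in below 0.05 m and value of joint plunger below 0.004 m), for 0.2 s.
At the end, for the whole second after the job is handed in: Tray home within 8 mm; plunger back up within 6 mm; tea brick at rest in the tray (centre under 34 mm above its floor, within 50 mm of its centre); mallet standing still and upright (within 0.12 rad) on its head on the cork mat, head centre within 55 mm of the mat's centre (value of joint tray below 0.008 m and value of joint plunger below 0.006 m and z of brick_center in the frame of tray_in below 0.034 m and horizontal distance between brick_center and tray_in below 0.05 m and horizontal distance between mallet and mat below 0.055 m and angle between mallet's own z axis and vertical below 0.12 rad and height (world z) of mallet between -0.002 and 0.012 m and linear speed of each of mallet, brick below 0.02 m/s); the robot touches nothing.
It fails at once if the robot itself touches the plunger or the brick (contact force between any of the fingers, the arm and plunger above 1 N or contact force between any of the fingers, the arm and brick above 1 N).
It fails at once if the mug or a bowl is moved by more than 30 mm (distance of any of mug, bowl_l, bowl_r from where it was at the start of the episode above 0.03 m).
It also fails if it takes over 58 s, if anything falls off the work surface, if the arm or the gripper's body presses on something with over 40 N, if the wrist force passes 120 N, or if a joint passes its speed limit or range.

## Working session

There is one attempt and no reset: what is moved stays moved. The work goes in short steps, Python scripts to look and compute and a tool call to move; the robot and the scene stay as the last step left them, time stands still between calls to the robot, and variables do not carry over. Pictures are saved under pics/ and viewed, and the job is handed in when it is done.

Besides the shell and the picture viewer there is one more tool, called after "Request:" as name([rows], argument=value, ...), one row to a line, values as JSON. jog_arm: Moves the arm, as the interface text tells. Its arguments: {"type":"object","properties":{"increments":{"type":"array"},"newtons":{"type":"number"}},"required":["increments"]}

```bash
mkdir -p pics; python3 - <<'E'
from cell import arm
import cv2,numpy as np
s=arm.observe()
for k in s: print(k,np.round(s[k],3))
for n in("scene","top"):
    d=arm.get_image(n); cv2.imwrite(f"pics/{n}0.png",d["frame"]); np.savez(f"{n}0.npz",**d)
    print(n,d["intrinsics"],d["R"],d["t"])
E
```

```text
clock 0.0
joints [-1.388  0.435  0.025  1.574 -0.012  1.134 -0.075]
dq [-0.    -0.001 -0.001  0.001  0.     0.001 -0.001]
joint_efforts [-1.0000e-03 -6.6782e+01  9.8500e-01 -3.1447e+01 -6.1000e-02  4.3000e-02
  0.0000e+00]
position [0.176 0.599 0.226]
ee_rot [-4.480e-01 -3.109e+00  3.000e-03]
force [-0.004 -0.307 -0.639]
ft_torque [-0.002  0.005 -0.016]
width 0.999
scene [[514.63797451   0.         279.55419684]
 [  0.         514.63797451 209.57629719]
 [  0.           0.           1.        ]] [[-0.18441183  0.98284781  0.00156866]
 [ 0.80720095  0.15236537 -0.57027311]
 [-0.56073069 -0.10389888 -0.82145366]] [ 0.09111341 -0.32727628  1.67111912]
top [[512.18969384   0.         279.17875249]
 [  0.         512.18969384 199.08080397]
 [  0.           0.           1.        ]] [[ 0.00397558 -0.99998356  0.00413127]
 [-0.98165928 -0.0046901  -0.19058609]
 [ 0.19060233 -0.00329781 -0.98166179]] [-0.00796403  0.54218419  1.69143706]
```

View pics/scene0.png

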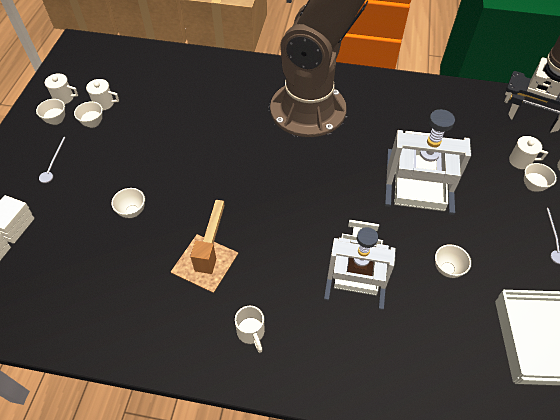

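View pics/top0.png

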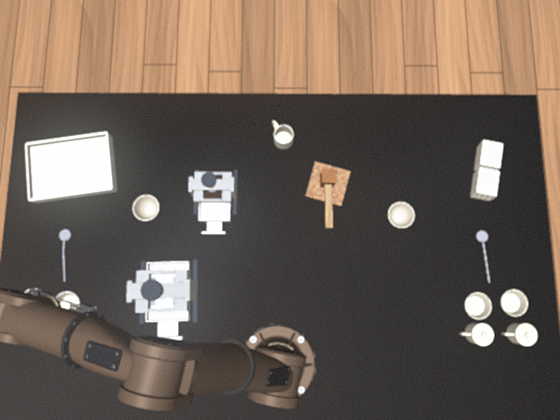

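Stand candidates: the small one at scene (362,260) / top (212,188), and the large one at scene (430,165) / top (160,290). There is only one mallet, at scene (207,245) / top (329,190). I choose the smaller stand and check it in a close crop.

```bash
cat > h.py <<'E'
import numpy as np,cv2
def load(n): return dict(np.load(n+".npz"))
def cloud(d):
    K=d["intrinsics"];z=d["depth"];v,u=np.mgrid[:z.shape[0],:z.shape[1]]
    P=np.stack([(u-K[0,2])/K[0,0]*z,(v-K[1,2])/K[1,1]*z,z],-1)
    W=(P-d["t"])@d["R"]; W[z==0]=np.nan
    return W
def proj(d,X):
    c=np.asarray(X)@d["R"].T+d["t"]; c=c@d["intrinsics"].T; return c[...,:2]/c[...,2:]
E
python3 - <<'E'
from h import *
a=load("scene0");b=load("top0")
c1=cv2.resize(a["frame"][200:320,310:410],None,fx=4,fy=4,interpolation=2)
c2=cv2.resize(b["frame"][150:250,165:265],None,fx=4.8,fy=4.8,interpolation=2)
cv2.imwrite("pics/crop.png",cv2.resize(np.hstack([c1,c2]),(800,436)))
W=cloud(a);V=cloud(b)
for nm,C,d in(("scene",W,a),("top",V,b)):
  R=(C[...,0]>.3)&(C[...,0]<.85)&(C[...,1]>.08)&(C[...,1]<.4)
  for lo,hi in((.19,.21),(.125,.135),(.09,.1),(.028,.038)):
    m=R&(C[...,2]>lo)&(C[...,2]<hi); p=C[m]
    if len(p): print(nm,lo,len(p),np.round(np.nanmedian(p,0),4),np.round(p.min(0),3),np.round(p.max(0),3))
for nm,C,uv in(("scene",W,[(367,237),(362,222),(203,262),(215,215),(205,245),(441,119),(249,318)]),("top",V,[(208,180),(214,211),(213,230),(329,175),(329,215),(151,290)])):
  for u,v in uv: print(nm,u,v,np.round(C[v,u],4))
E
```

```text
scene 0.19 334 [0.5809 0.2164 0.1998] [0.554 0.193 0.191] [0.604 0.24  0.205]
scene 0.125 815 [0.581  0.2206 0.1299] [0.3   0.143 0.125] [0.604 0.392 0.135]
scene 0.09 864 [0.6005 0.2196 0.0946] [0.3   0.143 0.09 ] [0.631 0.393 0.1  ]
scene 0.028 306 [0.432  0.245  0.0324] [0.304 0.143 0.028] [0.625 0.399 0.038]
top 0.19 183 [0.5745 0.2165 0.199 ] [0.552 0.193 0.19 ] [0.6   0.241 0.21 ]
top 0.125 326 [0.5729 0.201  0.1296] [0.55  0.145 0.125] [0.601 0.29  0.135]
top 0.09 382 [0.5535 0.2143 0.0941] [0.526 0.145 0.09 ] [0.626 0.28  0.1  ]
top 0.028 123 [0.4307 0.2422 0.0327] [0.306 0.143 0.028] [0.598 0.4   0.038]
scene 367 237 [0.5826 0.2164 0.2005]
scene 362 222 [nan nan nan]
scene 203 262 [ 0.641  -0.1661  0.0606]
scene 215 215 [ 0.4981 -0.173   0.0599]
scene 205 245 [ 0.6068 -0.1673  0.0862]
scene 441 119 [0.2389 0.3626 0.2584]
scene 249 318 [ 0.7415 -0.0294  0.0042]
top 208 180 [0.574  0.2184 0.1968]
top 214 211 [ 0.5096  0.2221 -0.0045]
top 213 230 [0.4398 0.221  0.0172]
top 329 175 [ 0.6183 -0.1727  0.0891]
top 329 215 [ 0.4869 -0.1737  0.0596]
top 151 290 [0.2326 0.364  0.2609]
```

View pics/crop.png

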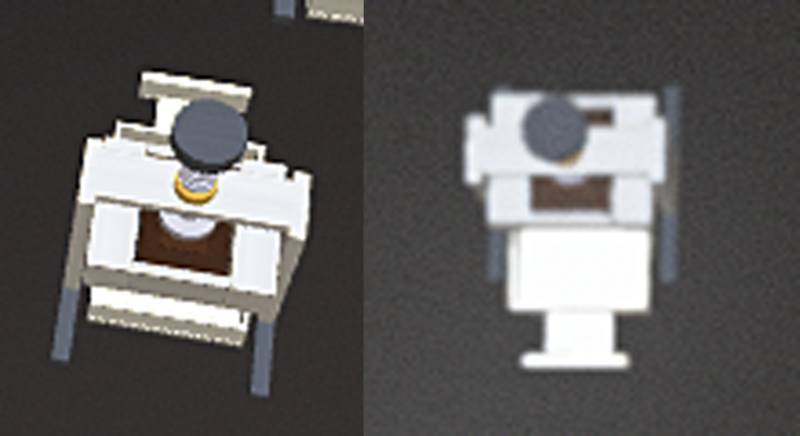

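The crop confirms it: the small stand's head top is at z = 0.20 m (the large one's is 0.26), with the brick visible in the mould and the tray front plate towards the robot, around top (213,233). Next I fit the yaws.

```bash
python3 - <<'E'
from h import *
a=load("scene0");b=load("top0")
W=cloud(a);V=cloud(b)
def sel(C,x,y,z): 
    m=(C[...,0]>x[0])&(C[...,0]<x[1])&(C[...,1]>y[0])&(C[...,1]<y[1])&(C[...,2]>z[0])&(C[...,2]<z[1]); return C[m],m
def rect(p): 
    r=cv2.minAreaRect((p[:,:2]*1000).astype(np.float32)); return np.round(r[0],1),np.round(r[1],1),round(r[2],1)
for nm,C in(("scene",W),("top",V)):
  for lab,x,y,z in(("bridge",(.5,.66),(.1,.31),(.125,.135)),("mould",(.5,.66),(.1,.31),(.09,.098)),("head",(.5,.66),(.1,.31),(.194,.21)),("trayfront",(.35,.48),(.1,.33),(.026,.042)),("mallettop",(.55,.68),(-.25,-.1),(.078,.09)),("handle",(.4,.66),(-.25,-.1),(.048,.06+.003)),("handle2",(.4,.575),(-.25,-.1),(.048,.065))):
    p,_=sel(C,x,y,z)
    if len(p)>5: print(nm,lab,len(p),*rect(p),np.round(np.median(p,0),4))
  p,m=sel(C,(.45,.75),(-.3,-.05),(-.005,.012))
# mat by colour
for nm,d,C in(("scene",a,W),("top",b,V)):
  hsv=cv2.cvtColor(d["frame"],cv2.COLOR_BGR2HSV)
  _,m=sel(C,(.45,.75),(-.3,-.02),(-.01,.014))
  m&=(hsv[...,1]>70)&(hsv[...,2]>90)
  print(nm,"mat",*rect(C[m]),m.sum())
# handle axis line by PCA
for nm,C in(("scene",W),("top",V)):
  p,_=sel(C,(.43,.57),(-.25,-.1),(.045,.066)); l=cv2.fitLine(p[:,:2].astype(np.float32),2,0,.01,.01).ravel(); print(l,np.degrees(np.arctan(l[1]/l[0])),p.min(0),p.max(0))
# tray plate
for nm,C in(("scene",W),("top",V)):
  p,_=sel(C,(.35,.47),(.16,.29),(.0,.045));print(nm,len(p),p.min(0),p.max(0))
  for x in np.arange(.37,.47,.006):
    q=p[(p[:,0]>x)&(p[:,0]<x+.006)]
    if len(q): print(round(x,3),len(q),np.round([q[:,1].min(),q[:,1].max(),np.median(q[:,2]),q[:,2].max()],3))
E
```

```text
scene bridge 806 [578.9 216.8] [ 50.9 148.2] 0.0 [0.5814 0.2178 0.1299]
scene mould 751 [578.5 217.1] [146.5 104.6] 90.0 [0.6026 0.2144 0.0943]
scene head 318 [578.5 216.8] [46.8 46.6] 44.2 [0.5803 0.2164 0.1999]
scene trayfront 148 [452.3 217.4] [ 51.9 106.3] 0.2 [0.4348 0.2082 0.0317]
scene mallettop 341 [ 619.3 -172.9] [50.5 48.5] 0.3 [ 0.621  -0.1722  0.0841]
scene handle 481 [ 546.4 -167.9] [ 46.9 199.7] 87.5 [ 0.5279 -0.172   0.0577]
scene handle2 398 [ 510.2 -174.3] [128.9  26. ] 0.7 [ 0.5137 -0.1726  0.0581]
top bridge 326 [575.4 217.5] [ 50.6 145. ] 0.2 [0.5729 0.201  0.1296]
top mould 345 [576.2 212. ] [100.5 133.9] 0.1 [0.5537 0.2147 0.0936]
top head 164 [575. 217.] [44.9 45.5] 63.4 [0.5749 0.2173 0.1997]
top trayfront 77 [452.1 217.2] [103.2  54.9] 89.9 [0.4308 0.215  0.0318]
top mallettop 167 [ 617.3 -171.5] [44.7 49.5] 89.6 [ 0.6166 -0.1723  0.0834]
top handle 312 [ 537.7 -176.2] [187.7  43. ] 5.5 [ 0.5211 -0.1723  0.0563]
top handle2 266 [ 508.9 -173.9] [130.4  24.8] 0.9 [ 0.5086 -0.1737  0.0564]
scene mat [ 609.7 -178.7] [133.1 131.8] 74.1 1493
top mat [ 570.4 -165.5]
[... 959 characters left out ...]
7 0.277 0.003 0.003]
top 684 [3.51100940e-01 1.60057238e-01 1.47309009e-05] [0.46995746 0.28978239 0.04238147]
0.37 24 [0.166 0.289 0.004 0.008]
0.376 21 [0.162 0.28  0.002 0.007]
0.382 37 [0.163 0.289 0.003 0.013]
0.388 22 [0.163 0.27  0.003 0.01 ]
0.394 33 [0.163 0.29  0.003 0.01 ]
0.4 21 [0.163 0.273 0.002 0.008]
0.406 37 [0.163 0.284 0.002 0.009]
0.412 30 [0.164 0.287 0.002 0.011]
0.418 27 [0.16  0.288 0.003 0.01 ]
0.424 68 [0.16  0.288 0.023 0.042]
0.43 36 [0.161 0.288 0.029 0.039]
0.436 52 [0.16  0.288 0.009 0.023]
0.442 47 [0.161 0.289 0.01  0.022]
0.448 31 [0.164 0.286 0.012 0.02 ]
0.454 42 [0.171 0.289 0.009 0.021]
0.46 37 [0.161 0.286 0.011 0.025]
0.466 35 [0.164 0.29  0.011 0.029]
```

```bash
python3 - <<'E'
from h import *
for n in("scene0","top0"):
  C=cloud(load(n)); m=(C[...,0]>.1)&(C[...,0]<.45)&(C[...,1]>.2)&(C[...,1]<.5)&(C[...,2]>.05)&(C[...,2]<.3)
  p=C[m]
  for z in np.arange(.05,.3,.05):
    q=p[(p[:,2]>z)&(p[:,2]<=z+.05)]
    if len(q)>20: print(n,round(z,2),len(q),np.round(np.percentile(q,1,axis=0),3),np.round(np.percentile(q,99,axis=0),3))
E
cat >> h.py <<'E'
from scipy.spatial.transform import Rotation as Ro
def inc(s,pos,jawyaw=None):
    """slide(mm), roll from state s to world pos; jawyaw = desired world angle (deg) of tool y"""
    R=Ro.from_rotvec(s["ee_rot"]).as_matrix()
    sl=R.T@(np.array(pos)-s["position"])*1000
    r=0
    if jawyaw is not None:
        c=np.degrees(np.arctan2(R[1,1],R[0,1])); r=-np.radians((jawyaw-c+90)%180-90)
    return np.round(sl,1),round(r,3)
E
python3 - <<'E'
from h import *
from cell import arm
s=arm.observe()
print(inc(s,(.176,.6,.37),90)); print(inc(s,(.39,.213,.37),90))
E
```

```text
scene0 0.05 499 [0.197 0.268 0.052] [0.303 0.46  0.1  ]
scene0 0.1 1461 [0.222 0.269 0.101] [0.303 0.458 0.147]
scene0 0.15 1237 [0.206 0.269 0.153] [0.269 0.459 0.197]
scene0 0.2 143 [0.232 0.336 0.2  ] [0.267 0.389 0.25 ]
scene0 0.25 409 [0.207 0.335 0.251] [0.266 0.394 0.264]
top0 0.05 146 [0.18  0.268 0.053] [0.292 0.409 0.099]
top0 0.1 931 [0.167 0.268 0.102] [0.298 0.446 0.143]
top0 0.15 739 [0.201 0.269 0.156] [0.262 0.46  0.177]
top0 0.25 365 [0.204 0.335 0.252] [0.261 0.393 0.267]
(array([   0.3,    0.5, -144. ]), np.float64(-0.286))
(array([-314.1, -310.4, -143.5]), np.float64(-0.286))
```

Request:
jog_arm([
  {"slide": [0, 0, -40], "roll": -0.1, "gripper": 0},
  {"slide": [0, 0, -80], "roll": -0.2, "gripper": 0},
  {"slide": [0, 0, -120], "roll": -0.286, "gripper": 0},
  {"slide": [-12, -12, -144], "roll": -0.286, "gripper": 0},
  {"slide": [-40, -40, -144], "roll": -0.286, "gripper": 0},
  {"slide": [-68, -67, -144], "roll": -0.286, "gripper": 0},
  {"slide": [-96, -95, -144], "roll": -0.286, "gripper": 0},
  {"slide": [-124, -123, -144], "roll": -0.286, "gripper": 0},
  {"slide": [-152, -150, -144], "roll": -0.286, "gripper": 0},
  {"slide": [-180, -178, -144], "roll": -0.286, "gripper": 0},
], newtons=40)

```text
clock: 0.93
position: [0.2992, 0.3761, 0.3705]
ee_rot: [0.0, -3.141, 0.0]
force: [1.3, 0.3, -0.0]
width: 0.323
```

```bash
python3 - <<'E'
from h import *
from cell import arm
s=arm.observe(); print(s["position"],s["ee_rot"],s["width"])
print(inc(s,(.39,.213,.37),90)); print(inc(s,(.39,.213,.019),90))
E
```

```text
[0.29922882 0.37614485 0.37046578] [ 2.52087595e-04 -3.14132440e+00  3.33809379e-04] 0.3232924607299082
(array([ -90.7, -163.2,    0.5]), np.float64(0.0))
(array([ -90.8, -163.1,  351.5]), np.float64(0.0))
```

Request:
jog_arm([
  {"slide": [-19, -34, 0], "roll": 0, "gripper": 0},
  {"slide": [-38, -68, 0], "roll": 0, "gripper": 0},
  {"slide": [-56, -102, 0], "roll": 0, "gripper": 0},
  {"slide": [-75, -136, 0], "roll": 0, "gripper": 0},
  {"slide": [-91, -163, 10], "roll": 0, "gripper": 0},
  {"slide": [-91, -163, 50], "roll": 0, "gripper": 0},
  {"slide": [-91, -163, 90], "roll": 0, "gripper": 0},
  {"slide": [-91, -163, 130], "roll": 0, "gripper": 0},
  {"slide": [-91, -163, 170], "roll": 0, "gripper": 0},
  {"slide": [-91, -163, 210], "roll": 0, "gripper": 0},
])

```text
clock: 1.77
position: [0.3894, 0.2148, 0.1592]
ee_rot: [0.0, 3.141, 0.001]
force: [0.6, 0.7, -0.7]
width: 0.003
```

```bash
python3 - <<'E'
from h import *
from cell import arm
s=arm.observe(); print(s["position"],s["ee_rot"],s["width"])
print(inc(s,(.39,.213,.019),90))
E
```

```text
[0.38941941 0.21475153 0.15918421] [1.50359541e-04 3.14107155e+00 6.40589906e-04] 0.0025463184768520853
(array([ -0.5,  -1.8, 140.2]), np.float64(-0.0))
```

Request:
jog_arm([
  {"slide": [0, -1, 40], "roll": 0, "gripper": 0},
  {"slide": [0, -1, 80], "roll": 0, "gripper": 0},
  {"slide": [0, -1, 115], "roll": 0, "gripper": 0},
  {"slide": [0, -1, 140], "roll": 0, "gripper": 0},
  {"slide": [0, -1, 140], "roll": 0, "gripper": 0},
  {"slide": [-15, -1, 140], "roll": 0, "gripper": 0},
  {"slide": [-28, -1, 140], "roll": 0, "gripper": 0},
  {"slide": [-40, -1, 140], "roll": 0, "gripper": 0},
  {"slide": [-50, -1, 140], "roll": 0, "gripper": 0},
  {"slide": [-56, -1, 140], "roll": 0, "gripper": 0},
])

```text
clock: 2.6
position: [0.447, 0.2142, 0.0219]
ee_rot: [0.001, 3.141, 0.001]
force: [-2.1, -1.2, 1.0]
width: 0.004
```

```bash
python3 - <<'E'
from h import *
from cell import arm
s=arm.observe(); print(s["position"],s["force"])
d=arm.get_image("scene"); cv2.imwrite("pics/s1.png",cv2.resize(d["frame"][170:320,290:430],None,fx=4,fy=4)[:600])
print(proj(d,[[.457,.177,.034],[.457,.257,.034],[.425,.177,.034],[.425,.257,.034]]))
E
```

```text
[0.44702402 0.21422747 0.02187537] [-2.13870811 -1.21059531  0.9533325 ]
[[347.56409116 228.07554726]
 [377.7281394  232.80032668]
 [348.8743381  218.24838023]
 [378.65356324 222.85237615]]
```

View pics/s1.png

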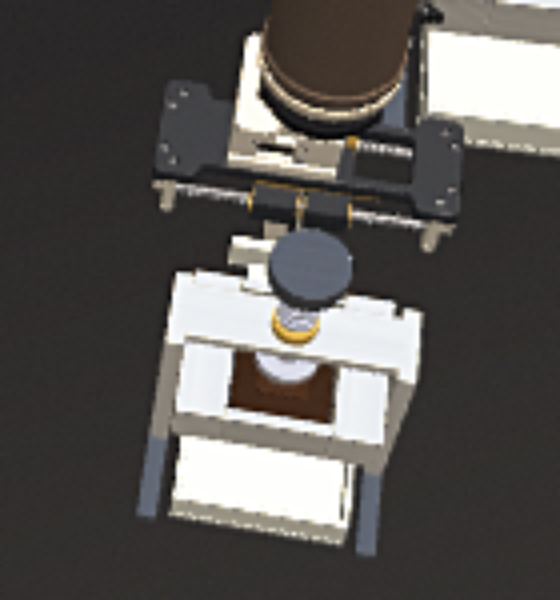

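The fingers are pushing the plate, at crop (255,245), and the force is only sliding friction (2.1 N). I keep pushing to the stop.

Request:
jog_arm([
  {"slide": [-3, 0, 2], "roll": 0, "gripper": 0},
  {"slide": [-5, 0, 2], "roll": 0, "gripper": 0},
  {"slide": [-6, 0, 2], "roll": 0, "gripper": 0},
  {"slide": [-7, 0, 2], "roll": 0, "gripper": 0},
  {"slide": [-8, 0, 2], "roll": 0, "gripper": 0},
  {"slide": [-8, 0, 2], "roll": 0, "gripper": 0},
  {"slide": [-8, 0, 2], "roll": 0, "gripper": 0},
  {"slide": [-8, 0, 2], "roll": 0, "gripper": 0},
  {"slide": [-8, 0, 2], "roll": 0, "gripper": 0},
  {"slide": [-8, 0, 2], "roll": 0, "gripper": 0},
])

```text
clock: 3.48
position: [0.4476, 0.2141, 0.0184]
ee_rot: [0.004, -3.132, 0.003]
force: [-17.7, -0.1, 13.2]
width: 0.004
```

The tray is hard against its stop: 18 N, with the tip at x ≈ 0.457 as expected. I back off, rise and open.

Request:
jog_arm([
  {"slide": [10, 0, 0], "roll": 0, "gripper": 0},
  {"slide": [40, 0, 0], "roll": 0, "gripper": 0},
  {"slide": [55, 0, -30], "roll": 0, "gripper": 0},
  {"slide": [55, -10, -68], "roll": 0, "gripper": 0.5},
  {"slide": [55, -30, -104], "roll": 0, "gripper": 0.7},
  {"slide": [55, -60, -130], "roll": 0, "gripper": 0.7},
  {"slide": [55, -100, -140], "roll": 0, "gripper": 0.7},
  {"slide": [50, -140, -140], "roll": 0, "gripper": 0.7},
  {"slide": [40, -180, -140], "roll": 0, "gripper": 0.7},
  {"slide": [30, -218, -140], "roll": 0, "gripper": 0.7},
])

```text
clock: 4.32
position: [0.4237, -0.0056, 0.1597]
ee_rot: [-0.001, 3.139, 0.002]
force: [-0.1, 0.3, -0.5]
width: 0.462
```

```bash
python3 - <<'E'
from h import *
from cell import arm
s=arm.observe(); print(s["position"],s["force"])
d=arm.get_image("scene"); cv2.imwrite("pics/s2.png",d["frame"])
print(inc(s,(.575,-.1728,.16),90.7));print(inc(s,(.575,-.1728,.028),90.7))
E
```

```text
[ 0.42371009 -0.00555308  0.15969147] [-0.09539501  0.29006888 -0.47959597]
(array([-1.511e+02, -1.674e+02, -1.000e-01]), np.float64(-0.011))
(array([-150.8, -167.5,  131.9]), np.float64(-0.011))
```

View pics/s2.png

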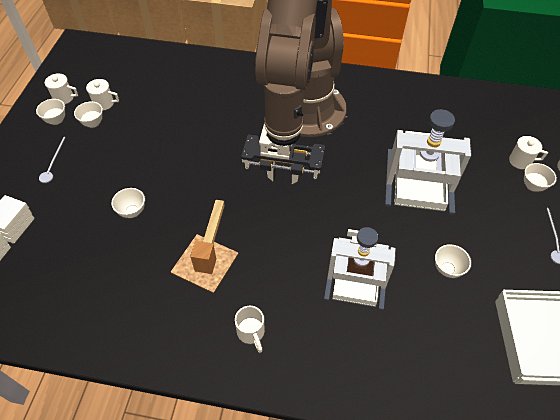

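The tray front at scene (360,232) is now hidden under the stand, the brick is still in the mould, and the mallet stands untouched at (205,250). Next I go above the handle.

Request:
jog_arm([
  {"slide": [-26, -29, 0], "roll": -0.011, "gripper": 0.7},
  {"slide": [-52, -57, 0], "roll": -0.011, "gripper": 0.7},
  {"slide": [-78, -86, 0], "roll": -0.011, "gripper": 0.7},
  {"slide": [-104, -115, 0], "roll": -0.011, "gripper": 0.7},
  {"slide": [-130, -144, 0], "roll": -0.011, "gripper": 0.7},
  {"slide": [-151, -167, 0], "roll": -0.011, "gripper": 0.7},
  {"slide": [-151, -167, 20], "roll": -0.011, "gripper": 0.7},
  {"slide": [-151, -167, 50], "roll": -0.011, "gripper": 0.7},
  {"slide": [-151, -167, 60], "roll": -0.011, "gripper": 0.7},
  {"slide": [-151, -167, 60], "roll": -0.011, "gripper": 0.7},
])

```text
clock: 5.2
position: [0.5727, -0.1698, 0.0963]
ee_rot: [0.018, -3.137, -0.002]
force: [-0.0, -0.5, 0.1]
width: 0.702
```

```bash
python3 - <<'E'
from h import *
from cell import arm
s=arm.observe(); print(s["position"],s["force"],s["width"])
d=arm.get_image("scene"); cv2.imwrite("pics/s3.png",cv2.resize(d["frame"][180:300,150:280],None,fx=5,fy=5))
print(inc(s,(.575,-.1728,.028),90.7))
E
```

```text
[ 0.57273104 -0.1697916   0.09633192] [-0.03392928 -0.5280422   0.0685392 ] 0.7019399253414922
(array([-2.6, -3.1, 68.3]), np.float64(-0.001))
```

View pics/s3.png

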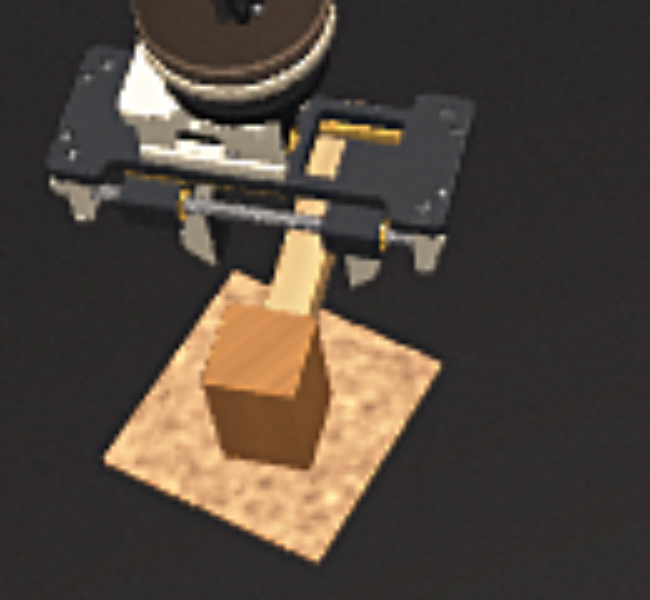

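The fingers straddle the handle: tips at crop (200,245) and (360,270), handle at (300,270). I descend and close.

Request:
jog_arm([
  {"slide": [-3, -3, 25], "roll": 0, "gripper": 0.7},
  {"slide": [-3, -3, 50], "roll": 0, "gripper": 0.7},
  {"slide": [-3, -3, 64], "roll": 0, "gripper": 0.7},
  {"slide": [-3, -3, 68], "roll": 0, "gripper": 0.7},
  {"slide": [-3, -3, 68], "roll": 0, "gripper": 0.7},
  {"slide": [-3, -3, 68], "roll": 0, "gripper": 0.4},
  {"slide": [-3, -3, 68], "roll": 0, "gripper": 0.1},
  {"slide": [-3, -3, 68], "roll": 0, "gripper": 0.1},
  {"slide": [-3, -3, 68], "roll": 0, "gripper": 0.1},
  {"slide": [-3, -3, 68], "roll": 0, "gripper": 0.1},
], newtons=60)

```text
clock: 6.08
position: [0.5782, -0.1739, 0.0314]
ee_rot: [-0.017, 3.141, -0.0]
force: [-0.2, 0.4, 0.6]
width: 0.388
```

```bash
python3 - <<'E'
from h import *
from cell import arm
s=arm.observe(); print(s["position"],s["force"],s["width"],s["ee_rot"])
E
```

```text
[ 0.57820932 -0.17387451  0.03139419] [-0.23726467  0.44399461  0.62900988] 0.3876486863037694 [-1.74857996e-02  3.14052891e+00 -1.74269849e-04]
```

Request:
jog_arm([
  {"slide": [0, 0, 0], "roll": 0, "gripper": 0.1},
  {"slide": [0, 0, 0], "roll": 0, "gripper": 0.1},
  {"slide": [0, 0, 0], "roll": 0, "gripper": 0.1},
  {"slide": [0, 0, 0], "roll": 0, "gripper": 0.1},
  {"slide": [0, 0, 0], "roll": 0, "gripper": 0.1},
  {"slide": [0, 0, 0], "roll": 0, "gripper": 0.1},
  {"slide": [0, 0, -5], "roll": 0, "gripper": 0.1},
  {"slide": [0, 0, -15], "roll": 0, "gripper": 0.1},
  {"slide": [0, 0, -30], "roll": 0, "gripper": 0.1},
  {"slide": [0, 0, -30], "roll": 0, "gripper": 0.1},
])

```text
clock: 6.92
position: [0.5792, -0.1745, 0.0633]
ee_rot: [-0.017, 3.138, -0.001]
force: [0.9, -0.1, -2.6]
width: 0.257
```

```bash
python3 - <<'E'
from h import *
from cell import arm
s=arm.observe(); print(s["position"],s["force"],s["width"],s["ee_rot"])
d=arm.get_image("scene"); cv2.imwrite("pics/s4.png",cv2.resize(d["frame"][180:300,150:280],None,fx=5,fy=5))
E
```

```text
[ 0.57919877 -0.17446727  0.06333886] [ 0.87990835 -0.09279005 -2.62753059] 0.25658051377394925 [-1.70073075e-02  3.13825790e+00 -1.34499508e-03]
```

View pics/s4.png

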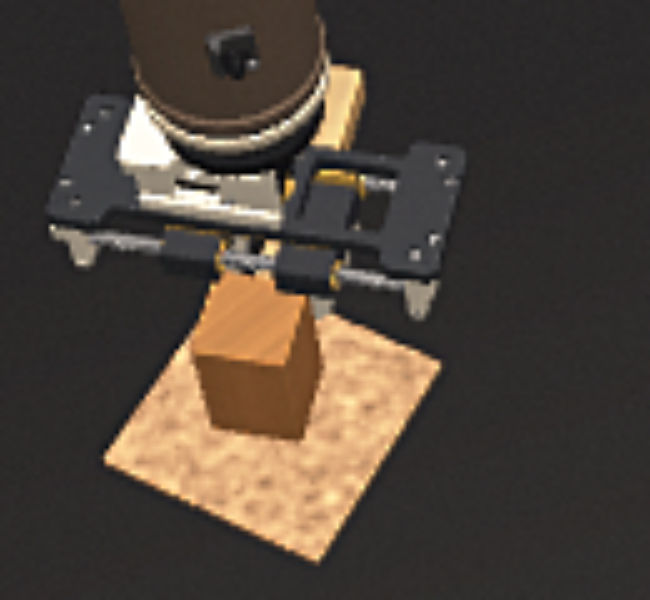

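The mallet is held level (head at crop (250,350)), clear of the mat. I lift and carry it to above the plunger.

Request:
jog_arm([
  {"slide": [0, 0, -25], "roll": 0, "gripper": 0.1},
  {"slide": [5, 10, -55], "roll": 0, "gripper": 0.1},
  {"slide": [10, 25, -85], "roll": 0, "gripper": 0.1},
  {"slide": [15, 45, -115], "roll": 0, "gripper": 0.1},
  {"slide": [20, 70, -145], "roll": 0, "gripper": 0.1},
  {"slide": [25, 95, -175], "roll": 0, "gripper": 0.1},
  {"slide": [30, 125, -200], "roll": 0, "gripper": 0.1},
  {"slide": [37, 160, -210], "roll": 0, "gripper": 0.1},
  {"slide": [37, 195, -210], "roll": 0, "gripper": 0.1},
  {"slide": [37, 230, -210], "roll": 0, "gripper": 0.1},
])

```text
clock: 7.8
position: [0.5379, 0.0573, 0.2714]
ee_rot: [-0.017, 3.14, 0.001]
force: [-0.3, 1.1, -2.5]
width: 0.254
```

Request:
jog_arm([
  {"slide": [0, 35, 0], "roll": 0, "gripper": 0.1},
  {"slide": [0, 70, 0], "roll": 0, "gripper": 0.1},
  {"slide": [0, 100, 0], "roll": 0, "gripper": 0.1},
  {"slide": [0, 125, 0], "roll": 0, "gripper": 0.1},
  {"slide": [0, 145, 0], "roll": 0, "gripper": 0.1},
  {"slide": [0, 155, 0], "roll": 0, "gripper": 0.1},
  {"slide": [0, 160, 0], "roll": 0, "gripper": 0.1},
  {"slide": [0, 160, 0], "roll": 0, "gripper": 0.1},
  {"slide": [0, 160, 0], "roll": 0, "gripper": 0.1},
  {"slide": [0, 160, 0], "roll": 0, "gripper": 0.1},
])

```text
clock: 8.63
position: [0.5369, 0.2137, 0.2708]
ee_rot: [-0.013, 3.141, -0.001]
force: [0.0, 0.4, -3.1]
width: 0.256
```

```bash
python3 - <<'E'
from h import *
from cell import arm
s=arm.observe(); print(s["position"],s["force"],s["width"],s["ee_rot"])
d=arm.get_image("scene"); cv2.imwrite("pics/s5.png",cv2.resize(d["frame"][170:320,290:430],None,fx=4,fy=4)); np.savez("s5.npz",**d)
C=cloud(d)
m=(abs(C[...,0]-.6)<.06)&(abs(C[...,1]-.217)<.06)&(C[...,2]>.2)&(C[...,2]<.35)
v,u=np.nonzero(m);print(u.min(),u.max(),v.min(),v.max())
p=C[m];
for z in np.arange(.2,.35,.01):
  q=p[(p[:,2]>z)&(p[:,2]<=z+.01)]
  if len(q)>5: print(round(z,2),len(q),np.round(q.min(0),3),np.round(q.max(0),3))
E
```

```text
[0.53685412 0.21370669 0.27077326] [ 0.02881041  0.35920602 -3.14147683] 0.2562308873777945 [-1.34735194e-02  3.14142663e+00 -1.12835740e-03]
350 407 181 244
0.2 107 [0.573 0.194 0.2  ] [0.602 0.239 0.206]
0.24 24 [0.559 0.19  0.245] [0.603 0.237 0.25 ]
0.25 65 [0.565 0.19  0.25 ] [0.605 0.238 0.26 ]
0.26 67 [0.563 0.19  0.26 ] [0.604 0.238 0.27 ]
0.27 60 [0.571 0.19  0.27 ] [0.604 0.237 0.28 ]
0.28 73 [0.545 0.186 0.28 ] [0.604 0.238 0.29 ]
0.29 82 [0.545 0.185 0.29 ] [0.605 0.243 0.3  ]
0.3 78 [0.545 0.185 0.3  ] [0.605 0.243 0.31 ]
0.31 85 [0.543 0.19  0.31 ] [0.605 0.238 0.32 ]
0.32 440 [0.547 0.19  0.32 ] [0.605 0.238 0.328]
0.34 87 [0.541 0.159 0.34 ] [0.575 0.275 0.35 ]
```

View pics/s5.png

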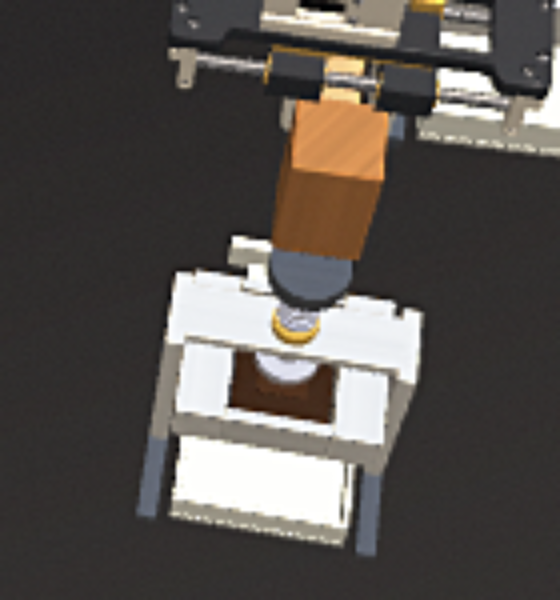

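The mallet head is centred over the plunger (centre ≈ 0.581, 0.214) with its face about 44 mm above the plunger head at crop (310,280). I strike at about 0.22 m/s, with a few mm of allowance for arm compliance.

Request:
jog_arm([
  {"slide": [0, 3, 10], "roll": 0, "gripper": 0.1},
  {"slide": [0, 3, 28], "roll": 0, "gripper": 0.1},
  {"slide": [0, 3, 47], "roll": 0, "gripper": 0.1},
  {"slide": [0, 3, 66], "roll": 0, "gripper": 0.1},
  {"slide": [0, 3, 85], "roll": 0, "gripper": 0.1},
  {"slide": [0, 3, 97], "roll": 0, "gripper": 0.1},
  {"slide": [0, 3, 97], "roll": 0, "gripper": 0.1},
  {"slide": [0, 3, 75], "roll": 0, "gripper": 0.1},
  {"slide": [0, 3, 40], "roll": 0, "gripper": 0.1},
  {"slide": [0, 3, 0], "roll": 0, "gripper": 0.1},
])

```text
clock: 9.52
position: [0.5354, 0.2178, 0.2699]
ee_rot: [0.016, -3.138, 0.003]
force: [1.7, -0.3, -3.1]
width: 0.259
```

```bash
python3 - <<'E'
from h import *
from cell import arm
s=arm.observe(); print(s["position"],s["force"],s["width"],s["ee_rot"])
d=arm.get_image("scene"); cv2.imwrite("pics/s6.png",cv2.resize(d["frame"][170:320,290:430],None,fx=4,fy=4)); np.savez("s6.npz",**d)
C=cloud(d)
m=(abs(C[...,0]-.6)<.06)&(abs(C[...,1]-.217)<.06)&(C[...,2]>.18)&(C[...,2]<.35)
p=C[m];
for z in np.arange(.18,.35,.01):
  q=p[(p[:,2]>z)&(p[:,2]<=z+.01)]
  if len(q)>5: print(round(z,2),len(q),np.round(q.min(0),3),np.round(q.max(0),3))
E
```

```text
[0.53537113 0.2178218  0.26992247] [ 1.66498535 -0.28604254 -3.10475075] 0.2587707671034165 [ 1.61118515e-02 -3.13835723e+00  2.94678953e-03]
0.18 19 [0.59  0.196 0.186] [0.602 0.237 0.19 ]
0.19 168 [0.563 0.193 0.19 ] [0.603 0.239 0.2  ]
0.2 125 [0.565 0.193 0.2  ] [0.601 0.238 0.206]
0.25 34 [0.563 0.194 0.252] [0.603 0.242 0.26 ]
0.26 75 [0.557 0.194 0.26 ] [0.603 0.242 0.27 ]
0.27 78 [0.565 0.194 0.27 ] [0.602 0.241 0.28 ]
0.28 87 [0.544 0.19  0.28 ] [0.601 0.242 0.29 ]
0.29 79 [0.544 0.189 0.29 ] [0.6   0.246 0.3  ]
0.3 88 [0.544 0.188 0.3  ] [0.6   0.247 0.31 ]
0.31 92 [0.556 0.194 0.31 ] [0.599 0.242 0.32 ]
0.32 157 [0.55  0.194 0.32 ] [0.597 0.242 0.33 ]
0.33 263 [0.553 0.179 0.33 ] [0.596 0.261 0.339]
0.34 100 [0.543 0.159 0.34 ] [0.574 0.275 0.35 ]
```

View pics/s6.png

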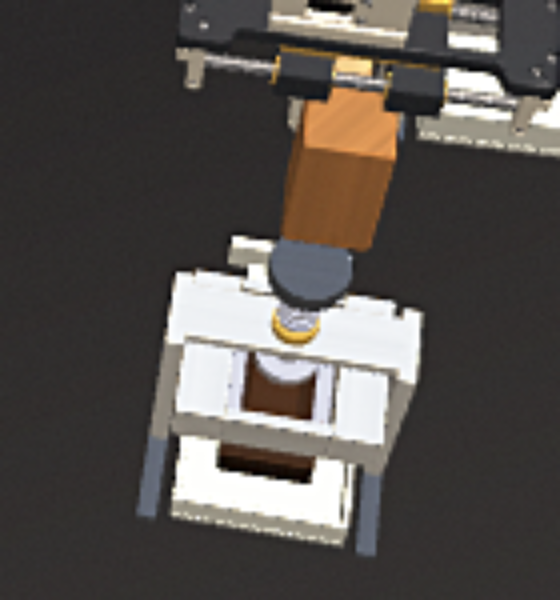

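The brick now lies in the tray (crop (265,462)) and the plunger is back up at z ≈ 0.20. The mallet has tilted slightly in the grip, so I measure the tilt and where its weight acts.

```bash
python3 - <<'E'
from h import *
from cell import arm
s=arm.observe(); print("F",s["force"],"T",s["ft_torque"],s["position"])
for n in("s5","s6"):
  d=load(n) ; C=cloud(d)
  hsv=cv2.cvtColor(d["frame"],cv2.COLOR_BGR2HSV)
  m=(C[...,0]>.55)&(C[...,0]<.606)&(abs(C[...,1]-.217)<.024)&(C[...,2]>.312)&(C[...,2]<.342)&(hsv[...,1]>100)
  p=C[m]
  for it in range(4):
    A=np.c_[p[:,:2]-[.58,.217],np.ones(len(p))];c=np.linalg.lstsq(A,p[:,2],rcond=None)[0];r=abs(p[:,2]-A@c);p=p[r<np.maximum(.0025,2*r.mean())]
  print(n,len(p),"slope x,y",c, r.mean())
  # front face
  m=(C[...,0]>.585)&(C[...,0]<.612)&(abs(C[...,1]-.217)<.02)&(C[...,2]>.255)&(C[...,2]<.312); q=C[m]
  A=np.c_[q[:,2]-.28,np.ones(len(q))];print("front dx/dz",np.linalg.lstsq(A,q[:,0],rcond=None)[0])
E
```

```text
F [3.99994611 1.254876   5.01361025] T [ 0.16308271 -0.34683184  0.04136157] [0.53922902 0.21908744 0.27934719]
s5 359 slope x,y [-0.02309736 -0.01462429  0.32363918] 0.0010057829014285117
front dx/dz [0.00646248 0.60197295]
s6 305 slope x,y [0.02674055 0.00302017 0.33090143] 0.0013257773800380123
front dx/dz [-0.09341119  0.59851904]
```

Request:
jog_arm([
  {"slide": [0, -20, 0], "roll": 0, "gripper": 0.1},
  {"slide": [0, -55, 0], "roll": 0, "gripper": 0.1},
  {"slide": [0, -92, 0], "roll": 0, "gripper": 0.1},
  {"slide": [0, -130, 0], "roll": 0, "gripper": 0.1},
  {"slide": [-5, -168, 0], "roll": 0, "gripper": 0.1},
  {"slide": [-10, -206, 0], "roll": 0, "gripper": 0.1},
  {"slide": [-15, -242, 15], "roll": 0, "gripper": 0.1},
  {"slide": [-20, -275, 35], "roll": 0, "gripper": 0.1},
  {"slide": [-25, -308, 55], "roll": 0, "gripper": 0.1},
  {"slide": [-30, -340, 75], "roll": 0, "gripper": 0.1},
])

```text
clock: 10.4
position: [0.57, -0.1232, 0.1945]
ee_rot: [-0.016, 3.141, -0.0]
force: [1.1, -0.0, -2.4]
width: 0.258
```

Request:
jog_arm([
  {"slide": [-2, -25, 20], "roll": 0, "gripper": 0.1},
  {"slide": [-3, -42, 45], "roll": 0, "gripper": 0.1},
  {"slide": [-4, -52, 70], "roll": 0, "gripper": 0.1},
  {"slide": [-4, -55, 90], "roll": 0, "gripper": 0.1},
  {"slide": [-4, -55, 105], "roll": 0, "gripper": 0.1},
  {"slide": [-4, -55, 110], "roll": 0, "gripper": 0.1},
  {"slide": [-4, -55, 110], "roll": 0, "gripper": 0.1},
  {"slide": [-4, -55, 110], "roll": 0, "gripper": 0.1},
  {"slide": [-4, -55, 110], "roll": 0, "gripper": 0.1},
  {"slide": [-4, -55, 110], "roll": 0, "gripper": 0.1},
])

```text
clock: 11.23
position: [0.5757, -0.1759, 0.0869]
ee_rot: [-0.018, 3.139, -0.001]
force: [-0.2, 1.3, -3.3]
width: 0.258
```

```bash
python3 - <<'E'
from h import *
from cell import arm
s=arm.observe(); print("F",s["force"],"T",s["ft_torque"],s["position"],s["ee_rot"])
d=arm.get_image("scene"); cv2.imwrite("pics/s7.png",cv2.resize(d["frame"][180:300,150:280],None,fx=5,fy=5)); np.savez("s7.npz",**d)
C=cloud(d);hsv=cv2.cvtColor(d["frame"],cv2.COLOR_BGR2HSV)
m=(C[...,0]>.56)&(C[...,0]<.66)&(abs(C[...,1]+.178)<.04)&(C[...,2]>.02)&(hsv[...,1]>100)
p=C[m];
for z in np.arange(.02,.16,.01):
  q=p[(p[:,2]>z)&(p[:,2]<=z+.01)]
  if len(q)>5: print(round(z,2),len(q),np.round(q.min(0),3),np.round(q.max(0),3))
E
```

```text
F [-0.15098765  1.30199011 -3.3434053 ] T [0.07451372 0.08758824 0.0079402 ] [ 0.57568593 -0.17587522  0.08691489] [-1.80846765e-02  3.13941189e+00 -5.36623220e-04]
0.07 40 [ 0.599 -0.199  0.07 ] [ 0.643 -0.151  0.08 ]
0.08 59 [ 0.594 -0.199  0.08 ] [ 0.644 -0.151  0.09 ]
0.09 59 [ 0.596 -0.199  0.09 ] [ 0.642 -0.15   0.1  ]
0.1 62 [ 0.597 -0.197  0.1  ] [ 0.641 -0.149  0.11 ]
0.11 69 [ 0.561 -0.199  0.11 ] [ 0.64 -0.15  0.12]
0.12 57 [ 0.571 -0.197  0.12 ] [ 0.64 -0.15  0.13]
0.13 66 [ 0.598 -0.196  0.13 ] [ 0.638 -0.151  0.14 ]
0.14 213 [ 0.594 -0.198  0.14 ] [ 0.637 -0.151  0.15 ]
0.15 77 [ 0.598 -0.196  0.15 ] [ 0.635 -0.152  0.16 ]
0.16 12 [ 0.605 -0.217  0.16 ] [ 0.611 -0.148  0.168]
```

View pics/s7.png

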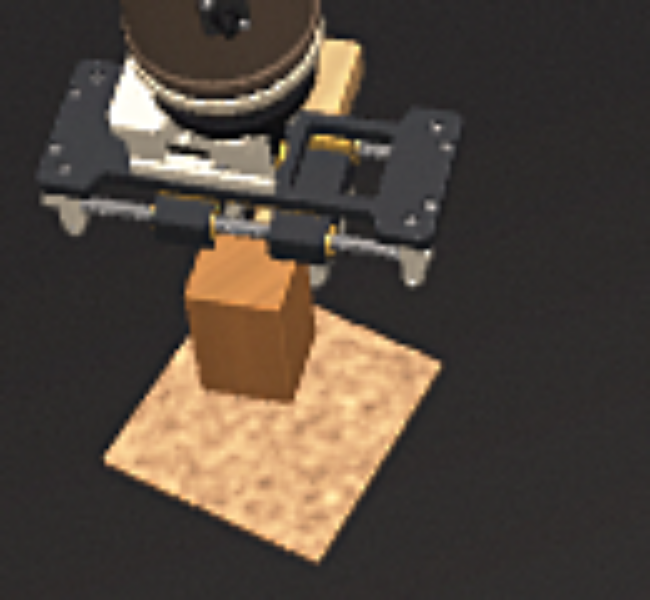

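The tilt is about 0.09 rad nose-up. The weight acts about 29 mm ahead of the grip, in front of the near face edge, so the mallet will right itself when eased off. I lower it to just above contact.

Request:
jog_arm([
  {"slide": [2, -1, 15], "roll": 0, "gripper": 0.1},
  {"slide": [4, -3, 30], "roll": 0, "gripper": 0.1},
  {"slide": [5, -3, 42], "roll": 0, "gripper": 0.1},
  {"slide": [5, -3, 49], "roll": 0, "gripper": 0.1},
  {"slide": [5, -3, 51], "roll": 0, "gripper": 0.1},
  {"slide": [5, -3, 53], "roll": 0, "gripper": 0.1},
  {"slide": [5, -3, 53], "roll": 0, "gripper": 0.1},
  {"slide": [5, -3, 53], "roll": 0, "gripper": 0.1},
  {"slide": [5, -3, 53], "roll": 0, "gripper": 0.1},
  {"slide": [5, -3, 53], "roll": 0, "gripper": 0.1},
])

```text
clock: 12.12
position: [0.5703, -0.179, 0.0332]
ee_rot: [-0.018, 3.141, -0.0]
force: [-0.8, -0.1, -2.6]
width: 0.257
```

```bash
cat > m.py <<'E'
from h import *
from cell import arm
import sys
s=arm.observe(); print("F",s["force"],"T",s["ft_torque"],s["position"],s["width"])
d=arm.get_image("scene"); cv2.imwrite(f"pics/{sys.argv[1]}.png",cv2.resize(d["frame"][180:300,150:280],None,fx=5,fy=5))
C=cloud(d);hsv=cv2.cvtColor(d["frame"],cv2.COLOR_BGR2HSV)
m=(C[...,0]>.56)&(C[...,0]<.66)&(abs(C[...,1]+.178)<.04)&(C[...,2]>.0)&(hsv[...,1]>100)
p=C[m];
for z in np.arange(.0,.12,.01):
  q=p[(p[:,2]>z)&(p[:,2]<=z+.01)]
  if len(q)>5: print(round(z,2),len(q),np.round(q.min(0),3),np.round(q.max(0),3))
E
python3 m.py s8
```

```text
F [-0.78343872 -0.09853405 -2.5970309 ] T [0.03743375 0.06839285 0.03656109] [ 0.57028225 -0.17895755  0.03323061] 0.25706731267370214
0.0 511 [ 0.561 -0.218  0.   ] [ 0.66  -0.138  0.01 ]
0.01 11 [ 0.586 -0.217  0.01 ] [ 0.636 -0.143  0.019]
0.02 49 [ 0.59  -0.201  0.021] [ 0.638 -0.154  0.03 ]
0.03 56 [ 0.591 -0.201  0.031] [ 0.639 -0.154  0.04 ]
0.04 56 [ 0.591 -0.202  0.04 ] [ 0.636 -0.154  0.05 ]
0.05 58 [ 0.581 -0.201  0.05 ] [ 0.635 -0.153  0.06 ]
0.06 54 [ 0.56  -0.199  0.06 ] [ 0.634 -0.154  0.07 ]
0.07 58 [ 0.564 -0.201  0.07 ] [ 0.634 -0.153  0.08 ]
0.08 56 [ 0.594 -0.199  0.08 ] [ 0.634 -0.154  0.09 ]
0.09 238 [ 0.59  -0.202  0.09 ] [ 0.632 -0.153  0.1  ]
0.1 17 [ 0.585 -0.199  0.1  ] [ 0.631 -0.15   0.11 ]
0.11 17 [ 0.588 -0.197  0.11 ] [ 0.608 -0.159  0.12 ]
```

View pics/s8.png

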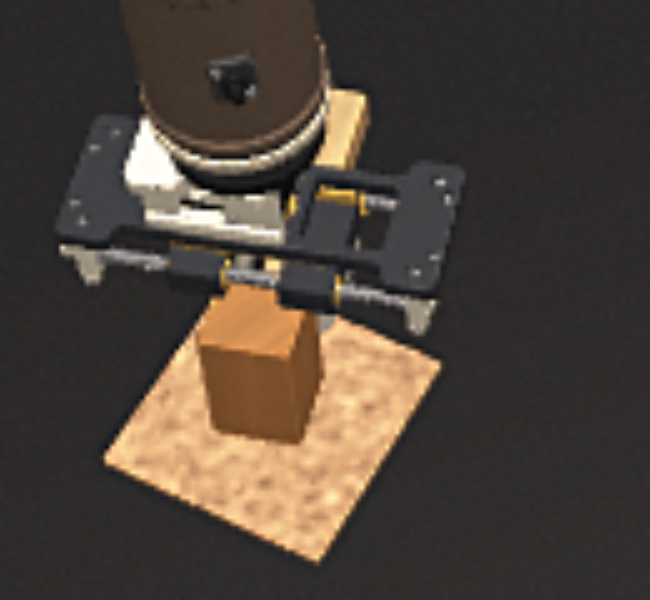

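The front lower edge is still at z ≈ 0.018, crop (255,437), so I go lower in small steps.

Request:
jog_arm([
  {"slide": [0, 0, 3], "roll": 0, "gripper": 0.1},
  {"slide": [0, 0, 5], "roll": 0, "gripper": 0.1},
  {"slide": [0, 0, 6], "roll": 0, "gripper": 0.1},
  {"slide": [0, 0, 7], "roll": 0, "gripper": 0.1},
  {"slide": [0, 0, 7], "roll": 0, "gripper": 0.1},
  {"slide": [0, 0, 7], "roll": 0, "gripper": 0.1},
  {"slide": [0, 0, 7], "roll": 0, "gripper": 0.1},
  {"slide": [0, 0, 7], "roll": 0, "gripper": 0.1},
  {"slide": [0, 0, 7], "roll": 0, "gripper": 0.1},
  {"slide": [0, 0, 7], "roll": 0, "gripper": 0.1},
])

```text
clock: 13.0
position: [0.5699, -0.1789, 0.0258]
ee_rot: [-0.017, 3.141, 0.0]
force: [0.3, 0.4, -3.0]
width: 0.256
```

```bash
python3 m.py s9
```

```text
F [ 0.30966762  0.44904109 -3.02639018] T [0.0048067  0.07467374 0.00907479] [ 0.56990366 -0.17891313  0.02577596] 0.2560190996513781
0.0 478 [ 0.561 -0.218  0.   ] [ 0.66  -0.138  0.01 ]
0.01 47 [ 0.566 -0.211  0.01 ] [ 0.649 -0.141  0.02 ]
0.02 54 [ 0.587 -0.201  0.02 ] [ 0.638 -0.154  0.03 ]
0.03 53 [ 0.596 -0.2    0.03 ] [ 0.637 -0.154  0.04 ]
0.04 51 [ 0.591 -0.199  0.04 ] [ 0.635 -0.154  0.05 ]
0.05 56 [ 0.562 -0.201  0.05 ] [ 0.634 -0.154  0.06 ]
0.06 62 [ 0.565 -0.202  0.06 ] [ 0.633 -0.154  0.07 ]
0.07 54 [ 0.596 -0.201  0.07 ] [ 0.633 -0.154  0.08 ]
0.08 223 [ 0.589 -0.202  0.08 ] [ 0.632 -0.153  0.09 ]
0.09 39 [ 0.581 -0.202  0.09 ] [ 0.629 -0.153  0.098]
0.1 13 [ 0.592 -0.196  0.1  ] [ 0.607 -0.138  0.108]
0.11 13 [ 0.59  -0.216  0.111] [ 0.604 -0.147  0.119]
```

Request:
jog_arm([
  {"slide": [0, 0, 0.5], "roll": 0, "gripper": 0.1},
  {"slide": [0, 0, 1], "roll": 0, "gripper": 0.1},
  {"slide": [0, 0, 1.5], "roll": 0, "gripper": 0.1},
  {"slide": [0, 0, 2], "roll": 0, "gripper": 0.1},
  {"slide": [0, 0, 2.5], "roll": 0, "gripper": 0.1},
  {"slide": [0, 0, 2.5], "roll": 0, "gripper": 0.1},
  {"slide": [0, 0, 2.5], "roll": 0, "gripper": 0.1},
  {"slide": [0, 0, 2.5], "roll": 0, "gripper": 0.1},
  {"slide": [0, 0, 2.5], "roll": 0, "gripper": 0.1},
  {"slide": [0, 0, 2.5], "roll": 0, "gripper": 0.1},
])

```text
clock: 13.88
position: [0.57, -0.179, 0.0248]
ee_rot: [-0.017, 3.141, 0.001]
force: [-6.8, 1.9, 16.2]
width: 0.261
```

Contact is made, with the net push too high. I ease back up about 2 mm, then loosen the grip.

Request:
jog_arm([
  {"slide": [0, 0, -1], "roll": 0, "gripper": 0.1},
  {"slide": [0, 0, -2], "roll": 0, "gripper": 0.1},
  {"slide": [0, 0, -2], "roll": 0, "gripper": 0.1},
  {"slide": [0, 0, -2], "roll": 0, "gripper": 0.1},
  {"slide": [0, 0, -2], "roll": 0, "gripper": 0.1},
  {"slide": [0, 0, -2], "roll": 0, "gripper": 0.1},
  {"slide": [0, 0, -2], "roll": 0, "gripper": 0.1},
  {"slide": [0, 0, -2], "roll": 0, "gripper": 0.1},
  {"slide": [0, 0, -2], "roll": 0, "gripper": 0.1},
  {"slide": [0, 0, -2], "roll": 0, "gripper": 0.1},
])

```text
clock: 14.72
position: [0.5698, -0.1789, 0.0251]
ee_rot: [0.017, -3.141, -0.0]
force: [-0.1, 0.2, -3.1]
width: 0.256
```

```bash
python3 m.py s10
```

```text
F [-0.05505583  0.17897313 -3.08338547] T [-0.00045786  0.05398254  0.00258151] [ 0.56977383 -0.1788752   0.02510873] 0.25597826694195
0.0 480 [ 0.561 -0.218  0.   ] [ 0.66  -0.138  0.01 ]
0.01 50 [ 0.572 -0.21   0.01 ] [ 0.651 -0.142  0.02 ]
0.02 53 [ 0.59  -0.201  0.02 ] [ 0.637 -0.154  0.03 ]
0.03 55 [ 0.59 -0.2   0.03] [ 0.637 -0.153  0.04 ]
0.04 55 [ 0.592 -0.2    0.04 ] [ 0.636 -0.154  0.05 ]
0.05 62 [ 0.561 -0.2    0.05 ] [ 0.634 -0.154  0.06 ]
0.06 52 [ 0.593 -0.2    0.06 ] [ 0.633 -0.154  0.07 ]
0.07 51 [ 0.594 -0.203  0.07 ] [ 0.631 -0.154  0.08 ]
0.08 230 [ 0.588 -0.202  0.08 ] [ 0.631 -0.154  0.09 ]
0.09 33 [ 0.58  -0.202  0.09 ] [ 0.628 -0.139  0.099]
0.1 12 [ 0.588 -0.196  0.1  ] [ 0.607 -0.138  0.109]
0.11 14 [ 0.591 -0.216  0.113] [ 0.604 -0.164  0.12 ]
```

View pics/s10.png

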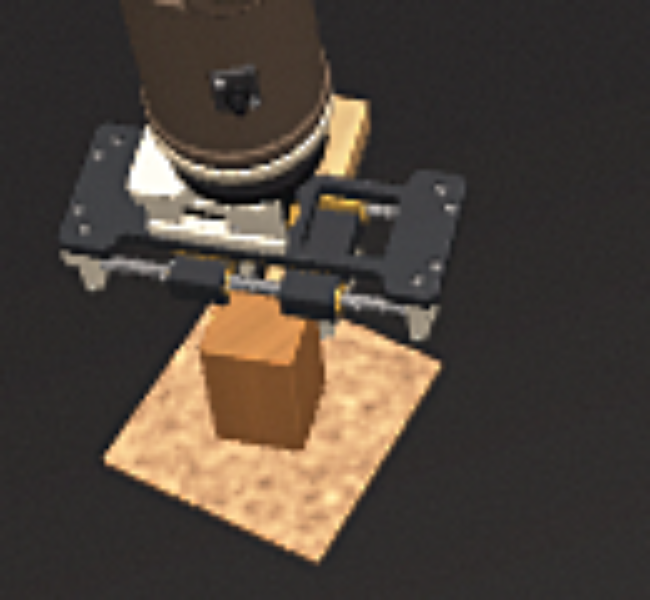

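It is within about 1 mm of the mat. I loosen to 3 N so gravity rights it between the pads.

Request:
jog_arm([
  {"slide": [0, 0, 1], "roll": 0, "gripper": 0.1},
  {"slide": [0, 0, 1], "roll": 0, "gripper": 0.1},
  {"slide": [0, 0, 1], "roll": 0, "gripper": 0.1},
  {"slide": [0, 0, 1], "roll": 0, "gripper": 0.1},
  {"slide": [0, 0, 1], "roll": 0, "gripper": 0.1},
  {"slide": [0, 0, 1], "roll": 0, "gripper": 0.1},
  {"slide": [0, 0, 1], "roll": 0, "gripper": 0.1},
  {"slide": [0, 0, 1], "roll": 0, "gripper": 0.1},
  {"slide": [0, 0, 1], "roll": 0, "gripper": 0.1},
  {"slide": [0, 0, 1], "roll": 0, "gripper": 0.1},
], newtons=3)

```text
clock: 15.6
position: [0.57, -0.179, 0.0244]
ee_rot: [-0.017, 3.141, -0.0]
force: [-1.1, 1.1, 5.5]
width: 0.262
```

```bash
python3 m.py s11
```

```text
F [-1.10504887  1.14488999  5.52588445] T [ 0.18686212  0.30855121 -0.02773516] [ 0.57003295 -0.17898869  0.02442875] 0.26173213914907106
0.0 471 [ 0.56  -0.218  0.   ] [ 0.66  -0.138  0.01 ]
0.01 48 [ 0.586 -0.206  0.01 ] [ 0.653 -0.139  0.02 ]
0.02 53 [ 0.585 -0.199  0.02 ] [ 0.639 -0.154  0.03 ]
0.03 55 [ 0.59  -0.202  0.03 ] [ 0.636 -0.153  0.039]
0.04 43 [ 0.59  -0.198  0.04 ] [ 0.635 -0.154  0.049]
0.05 62 [ 0.561 -0.201  0.05 ] [ 0.635 -0.153  0.06 ]
0.06 57 [ 0.587 -0.199  0.06 ] [ 0.634 -0.154  0.07 ]
0.07 52 [ 0.593 -0.202  0.07 ] [ 0.632 -0.153  0.08 ]
0.08 236 [ 0.59  -0.202  0.08 ] [ 0.632 -0.154  0.09 ]
0.09 26 [ 0.6   -0.202  0.09 ] [ 0.63 -0.15  0.1 ]
0.1 9 [ 0.584 -0.193  0.1  ] [ 0.608 -0.155  0.108]
0.11 12 [ 0.589 -0.21   0.11 ] [ 0.603 -0.187  0.117]
```

View pics/s11.png

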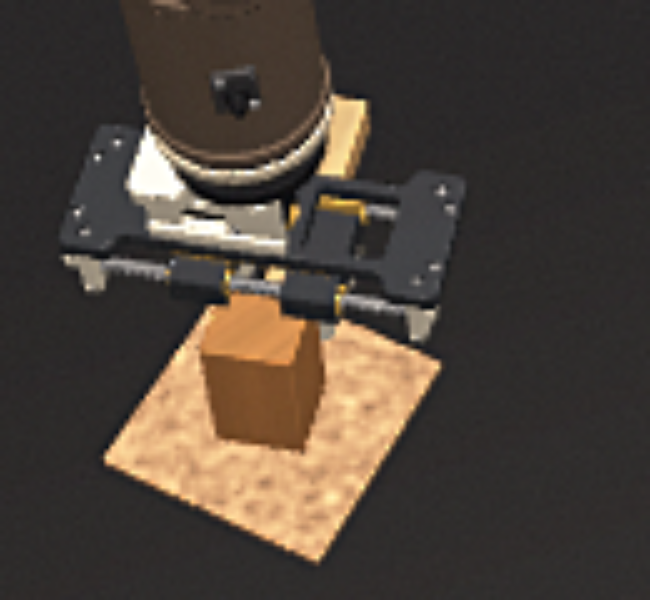

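The grip is loose but there is still an 8 N push: the head top (z ≈ 0.09) is probably touching the gripper body. I rise a few mm with the loose grip.

Request:
jog_arm([
  {"slide": [0, 0, -1], "roll": 0, "gripper": 0.1},
  {"slide": [0, 0, -2], "roll": 0, "gripper": 0.1},
  {"slide": [0, 0, -2], "roll": 0, "gripper": 0.1},
  {"slide": [0, 0, -2.5], "roll": 0, "gripper": 0.1},
  {"slide": [0, 0, -2.5], "roll": 0, "gripper": 0.1},
  {"slide": [0, 0, -3], "roll": 0, "gripper": 0.1},
  {"slide": [0, 0, -3], "roll": 0, "gripper": 0.1},
  {"slide": [0, 0, -3], "roll": 0, "gripper": 0.1},
  {"slide": [0, 0, -3], "roll": 0, "gripper": 0.1},
  {"slide": [0, 0, -3], "roll": 0, "gripper": 0.1},
], newtons=3)

```text
clock: 16.48
position: [0.5698, -0.1789, 0.0271]
ee_rot: [0.017, -3.141, -0.0]
force: [0.1, -0.4, -1.2]
width: 0.256
```

```bash
python3 m.py s12
```

```text
F [ 0.11184625 -0.35169327 -1.18695805] T [0.08316747 0.03146161 0.0199012 ] [ 0.56978357 -0.17886127  0.0271465 ] 0.2557700163026903
0.0 488 [ 0.561 -0.218  0.   ] [ 0.66  -0.138  0.01 ]
0.01 46 [ 0.588 -0.202  0.01 ] [ 0.651 -0.153  0.02 ]
0.02 40 [ 0.589 -0.2    0.021] [ 0.634 -0.153  0.03 ]
0.03 54 [ 0.58  -0.201  0.03 ] [ 0.634 -0.153  0.04 ]
0.04 47 [ 0.59 -0.2   0.04] [ 0.634 -0.154  0.049]
0.05 52 [ 0.561 -0.201  0.05 ] [ 0.633 -0.154  0.059]
0.06 47 [ 0.56  -0.199  0.06 ] [ 0.634 -0.153  0.07 ]
0.07 58 [ 0.59  -0.202  0.07 ] [ 0.634 -0.154  0.08 ]
0.08 272 [ 0.586 -0.202  0.08 ] [ 0.634 -0.153  0.09 ]
0.1 13 [ 0.598 -0.197  0.1  ] [ 0.607 -0.138  0.109]
0.11 12 [ 0.587 -0.216  0.111] [ 0.604 -0.172  0.119]
```

View pics/s12.png

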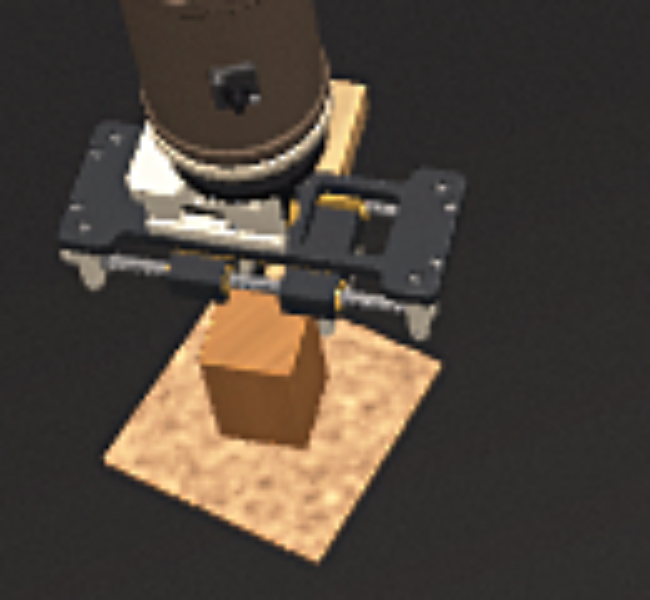

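The mallet is upright now: its front face is at x = 0.634 at all heights and the face is on the mat at crop (265,440). I open and rise straight up.

Request:
jog_arm([
  {"slide": [0, 0, 0], "roll": 0, "gripper": 0.35},
  {"slide": [0, 0, 0], "roll": 0, "gripper": 0.45},
  {"slide": [0, 0, 0], "roll": 0, "gripper": 0.6},
  {"slide": [0, 0, 0], "roll": 0, "gripper": 0.7},
  {"slide": [0, 0, 0], "roll": 0, "gripper": 0.7},
  {"slide": [0, 0, 0], "roll": 0, "gripper": 0.7},
  {"slide": [0, 0, 0], "roll": 0, "gripper": 0.7},
  {"slide": [0, 0, 0], "roll": 0, "gripper": 0.7},
  {"slide": [0, 0, 0], "roll": 0, "gripper": 0.7},
  {"slide": [0, 0, 0], "roll": 0, "gripper": 0.7},
])

```text
clock: 17.37
position: [0.5699, -0.1789, 0.0272]
ee_rot: [-0.018, 3.142, 0.0]
force: [0.2, 0.2, 0.2]
width: 0.695
```

Request:
jog_arm([
  {"slide": [0, 0, -15], "roll": 0, "gripper": 0.7},
  {"slide": [0, 0, -35], "roll": 0, "gripper": 0.7},
  {"slide": [0, 0, -60], "roll": 0, "gripper": 0.7},
  {"slide": [0, 0, -90], "roll": 0, "gripper": 0.7},
  {"slide": [20, 0, -120], "roll": 0, "gripper": 0.7},
  {"slide": [50, 0, -150], "roll": 0, "gripper": 0.7},
  {"slide": [80, 10, -170], "roll": 0, "gripper": 0.7},
  {"slide": [110, 20, -180], "roll": 0, "gripper": 0.7},
  {"slide": [130, 30, -180], "roll": 0, "gripper": 0.7},
  {"slide": [140, 30, -180], "roll": 0, "gripper": 0.7},
])

```text
clock: 18.2
position: [0.4272, -0.149, 0.2078]
ee_rot: [-0.019, 3.141, 0.003]
force: [-0.6, 0.4, -0.9]
width: 0.703
```

```bash
python3 m.py s13; python3 - <<'E'
from h import *
from cell import arm
d=arm.get_image("scene"); cv2.imwrite("pics/s14.png",d["frame"])
b=arm.get_image("top"); cv2.imwrite("pics/t14.png",b["frame"])
C=cloud(d);m=(abs(C[...,0]-.577)<.1)&(abs(C[...,1]-.217)<.1)&(C[...,2]>.185)&(C[...,2]<.25);print("head",np.median(C[m],0))
v=cv2.cvtColor(d["frame"],cv2.COLOR_BGR2HSV);m=(abs(C[...,0]-.58)<.1)&(abs(C[...,1]-.217)<.06)&(C[...,2]<.05)&(v[...,2]<130)&(v[...,1]>90);print("brick",m.sum(),C[m].min(0),C[m].max(0))
E
```

```text
F [-0.6331917   0.40249979 -0.92659139] T [0.05288253 0.00764661 0.00632702] [ 0.42721527 -0.14898312  0.20777604] 0.7026272074941659
0.0 480 [ 0.56  -0.218  0.   ] [ 0.66  -0.138  0.01 ]
0.01 52 [ 0.566 -0.212  0.01 ] [ 0.654 -0.141  0.02 ]
0.02 49 [ 0.589 -0.2    0.02 ] [ 0.634 -0.153  0.03 ]
0.03 44 [ 0.587 -0.201  0.03 ] [ 0.634 -0.153  0.04 ]
0.04 50 [ 0.591 -0.199  0.04 ] [ 0.634 -0.154  0.05 ]
0.05 54 [ 0.56  -0.201  0.05 ] [ 0.634 -0.154  0.06 ]
0.06 58 [ 0.563 -0.2    0.06 ] [ 0.635 -0.153  0.07 ]
0.07 61 [ 0.583 -0.201  0.07 ] [ 0.634 -0.153  0.08 ]
0.08 313 [ 0.583 -0.202  0.08 ] [ 0.634 -0.154  0.09 ]
head [0.58223768 0.21607672 0.19955113]
brick 296 [0.54276001 0.18781267 0.00635078] [0.62064324 0.24657001 0.03434111]
```

View pics/s14.png

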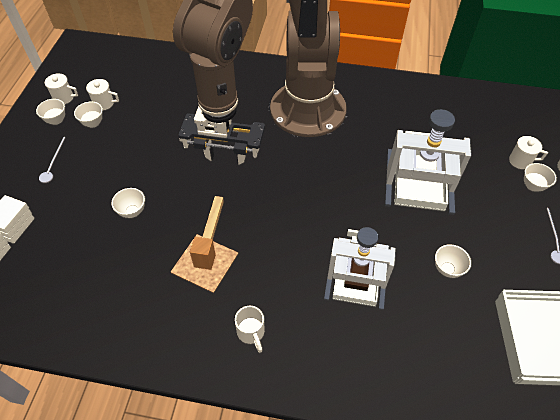

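View pics/t14.png

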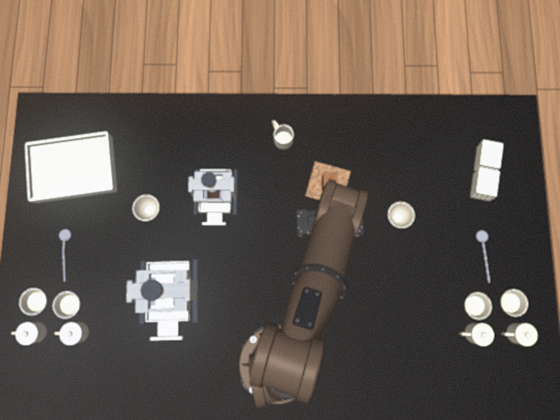

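The mallet stands on the mat (scene (203,255)), the brick lies in the tray (360,272), the plunger is up (368,237), and the mug and bowls are where they were. One last check on the tray, then I hand in.

```bash
python3 - <<'E'
from h import *
from cell import arm
b=arm.get_image("top");C=cloud(b);m=(C[...,0]>.4)&(C[...,0]<.49)&(abs(C[...,1]-.217)<.045)&(C[...,2]>.024)&(C[...,2]<.045);print(np.percentile(C[m][:,0],[5,50,95]))
arm.sign_off()
E
```

```text
[0.45550631 0.45876974 0.46234258]
the job is handed in; nothing more can be done
```

The job is done and handed in at about 18 s on the robot's clock; the hand-in gives no verdict.

- **Tray:** I pushed it home with the shut fingers until it met its stop at 18 N. In the last picture its front plate spans x = 0.456–0.462, against an expected outer face at 0.457.
- **Strike:** I gripped the mallet near its head and brought it down on the plunger once at a commanded 0.22 m/s. The brick dropped into the tray. The speed was not measured.
- **Mallet:** The blow tilted it about 0.09 rad in the grip. While I lowered it, it briefly pressed the mat with about 19 N, and I think the head top touched the gripper body. I eased up and loosened the grip to 3 N, and it righted itself before I let go.

**Final checks**
- The mallet is upright: its front face is at x = 0.634 from bottom to top. Its centre is about (0.610, -0.178), and the mat's centre is (0.610, -0.179).
- The brick lies flat in the tray at about (0.582, 0.217).
- The plunger is back up, with its head at z = 0.1996.
- The mug and bowls look unmoved in the pictures, though I did not measure them.
- The gripper is clear of everything.

No final check failed.

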